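# Bring the T-square to the ruled line and weight it down

## Task

Draw the T-square in by its red knob until its head bears squarely against the layout board's steel side guide; then, keeping it lightly pressed there, slide it away from the robot until the blade's ruling edge meets the dark line on the card. Let go, then set the brass weight gently upright on about the middle of the blade to hold it. Feel for the guide and never push hard on it, and leave the other things on the bench alone.

Things in the scene. Friction and masses are not known exactly. Their poses are not given: they have to be found in the camera images.
- board: Wooden layout board, fixed to the bench: 400 mm along x (away from the robot), 440 along y, 20 thick. Origin: centre of its underside; z up. Beyond its +y side is its rigid steel side guide, 400 mm long, parallel to x, top 18.5 mm above the bench. Its outer face is set anew each time, 232 to 262 mm from the origin along y: find it by touch. Pressing over 12 N spoils the setting.
- tsquare: Loose T-square, 0.33 kg, drags 1 to 2 N. Black head 220 (x) x 50 (y) x 14 mm (z) hanging outside the side guide, its working face the plane y = 0, z -14 to 0; grey blade 50 mm wide (x), 3 mm thick, lying on the card, 440 mm long along -y from that face. Origin: on the working face, blade centre line, blade's underside. x away from the robot, z up. Starts askew, head 3 to 50 mm off the guide.
- knob (a point): Middle of the red locking knob on the T-square's head, its handle (it does not turn): upright, 28 mm in diameter, 22 mm tall, from 29 to 51 mm above the bench (this point: 40 mm), on a flat washer 36 mm across and 3 mm thick. 25 mm outside the head's working face, on the blade's centre line. Axes as the T-square's.
- ruling_head (a point): Point on the blade's ruling edge (the blade's long edge on the side away from the robot, x = +25 mm), 40 mm from the head's working face, at the blade's underside. Axes as the T-square's.
- ruling_tip (a point): Point on the same ruling edge, 430 mm from the head's working face (10 mm from the blade's free end), at the blade's underside.
- line_head_end (a point): Point on the dark line ruled across the pale mount card (400 mm along y, 3 mm thick, fixed on the board), near its end towards the guide. The line is 2 mm wide, straight, square to the guide, 23 mm above the bench. Axes: x away from the robot, square to the line; y along the line towards the guide. There is no stop at the line.
- line_tip_end (a point): Another point on the centre of the same line, 360 mm farther from the guide. Axes as line_head_end.
- weight: Loose brass drafting weight, about 0.45 kg, upright. Round foot 46 mm in diameter, 28 mm tall, shoulder to 34 mm, then a turned grip 24 mm in diameter from 34 to 58 mm (its top). Origin: centre of its underside. Stands on the bench in one of three places beside the board, changing places with the bottle and the jar.
- paint_bottle: Bystander: white plastic paint bottle with a pink band and pink cap, 45 mm in diameter, 102 mm tall, loose. Origin: centre of its underside.
- pigment_jar: Bystander: small yellow-ochre jar with a black lid, 48 mm in diameter, 55 mm tall, loose. Origin: centre of its underside.
- brush_pot: Bystander: square black pot 78 mm wide, 95 mm tall, full of paint brushes that stand up to about 230 mm high, loose. Origin: centre of its underside.

How it is judged:
By the outcome, as a careful person would: the job done as asked, in the order asked, and still so for the second after the job is handed in, with the robot touching nothing.
It also fails if it takes over 72 s, if anything falls off the work surface, if the arm or the gripper's body presses on something with over 40 N, if the wrist force passes 120 N, or if a joint passes its speed limit or range.

## Robot

A 7-joint arm with a two-finger parallel gripper is mounted at the origin on the work surface. World frame = base frame: x ahead of the robot, y to its left, z up, the work surface at z = 0. Lengths are in m, angles in rad, forces in N, time in s.
With the tool pointing down it reaches from about 0.35 to 0.9 m from the base axis. Payload 8.1 kg.
Tool frame: the origin (TCP) lies midway between the tips of the shut fingers; the grasp point (between the pads) lies env.grip_point_offset behind it (env.grip_point_offset is the distance from the TCP to the grasp point, in m); z points along the fingers, y is the line along which they close (so a half turn about z gives the same grasp; the last joint's range is limited). The gripper opens to 85 mm and grips with 20 to 120 N. Pads are 22 mm wide; open, the fingers measure 114 mm over their backs; the gripper's body (76 mm by 85 mm) begins 54 mm behind the grasp point. The pads swing forward as they close: fully open they stand 13 mm farther back than shut.
Start: joints at [-1.235, 0.434, 0.025, 1.573, -0.012, 1.134, -0.075], TCP at [0.266, 0.566, 0.205] pointing down, gripper open.
Joint ranges: [-2.62, 2.62], [-0.44, 2.09], [-1.27, 1.32], [0.08, 2.57], [-1.32, 4.46], [0.12, 2], [-2.74, 2.74]. Speed limits (rad/s): [2.22, 2.22, 3.01, 3.01, 3.14, 3.14, 3.14].

## Interface

Orientations are given as a unit quaternion [x, y, z, w].
In Python, from workcell import env gives the robot as it stands. The module is installed in compiled form; this text tells all that it offers.
- The arm moves only by the tool jog_arm, never from a script. Its argument "increments" is a list of rows, each an object of numbers: "tx", "ty", "tz": the shift along the tool's x, y, z in units of 30 mm (1.0 is 30 mm); "roll": the turn about the tool's z in units of 5 degrees (1.0 is 5 degrees); "fingers": the opening, from 0 (shut) to 1 (fully open). In form: [{"tx": .., "ty": .., "tz": .., "roll": .., "fingers": ..}, ...]. A call has 1 to 12 rows; each row shifts and turns the commanded pose from where the row before left it, along the tool's axes as they then stand; what a row does not reach is not made up. A row lasts 1/10 s, in which the tool goes at most 50 mm and 8.59 degrees, less where a joint would pass 70% of its speed; a pose out of reach is approached as far as the arm can. A call is refused whole if a number of a shift passes 1 or a number of a turn 1, either way. A call with a gripper value outside its range is refused whole. The fingers move at their own pace and stop on an object; the grip force is fixed at half the most. Time passes only in rows, so rows that do not move let the fingers close. It gives the time, the measured TCP pose, the force, the opening and the grip force at its end, in the units of the state.
- env.observe(): the state, without advancing time (a new reading comes with each control period).
- env.read_camera(name): name is "scene" or "top"; returns a dict with "img" (400x640x3 uint8, blue, green, red), "fx", "fy", "cx", "cy" (pixels), "dist" ([k1, k2, p1, p2, k3] as OpenCV has them; the pictures are not rectified), "view" (4x4, takes a point from world to camera coordinates). Camera axes: x right, y down, z forward; pixel columns grow to the right and rows downward; lengths in m; the calibration is good to about 2 mm. A picture is of the moment at which its call begins. There is no depth.
- env.hand_in(): hands the job in; it is judged then, once.
Trained networks look in the newest picture that a camera, given by its name, has taken for a name from the list of things; names that differ only in an ending like _2 or _b are one class to them, and where a whole thing is asked for, a point or a joint stands for the part that bears it (a point fixed in the world has none). Each returns a list of dicts, best first, with "confidence" (0 to 1); they miss things now and then, are a little off and sometimes report something else, mostly with a low value. They report only what shows in the picture. A call takes as long as a camera call.
- env.search_frame(query, camera): "location" ([x, y, z] in m, in world coordinates, good to about 4 mm: the middle of the surface that is visible of it).
The state is a dict: "t": time; "qpos": joint angles; "qvel": joint speeds; "joint_torque": joint torques, N m; "tool_pos": TCP position; "tool_rot": TCP orientation; "force": force on the tool from outside, world axes, zero at the start; "wrist_torque": the same for the moment, N m; "grip_width": finger opening in m; "grip_force": force on a finger pad.
Only numpy, scipy, OpenCV 4.12 (cv2) and the standard library are available. Lean on these libraries where they do the work, as an engineer would, in place of code of your own. Each camera call takes 0.05 s, during which the arm holds its last target. There are 200 camera calls.

## Working session

There is one attempt and no reset: what is moved stays moved. The work goes in short steps, Python scripts to look and compute and a tool call to move; the robot and the scene stay as the last step left them, time stands still between calls to the robot, and variables do not carry over. Pictures are saved under pics/ and viewed, at most 10 in all, crops included, and the job is handed in when it is done.

Besides the shell and the picture viewer there is one more tool, called after "Request:" by a JSON object that holds its "op" and its "data". jog_arm: Moves the arm, as the interface text tells. Its arguments: {"type":"object","properties":{"increments":{"type":"array"}},"required":["increments"]}

```bash
mkdir -p pics
cat > h.py <<'E'
import numpy as np, cv2
from workcell import env
def pix2w(c,uv,z):
    K=np.array([[c['fx'],0,c['cx']],[0,c['fy'],c['cy']],[0,0,1.]])
    p=cv2.undistortPoints(np.array(uv,float).reshape(-1,1,2),K,np.array(c['dist'],float)).reshape(-1,2)
    V=np.array(c['view']);R=V[:3,:3];o=-R.T@V[:3,3]
    d=np.c_[p,np.ones(len(p))]@R
    return o+d*((z-o[2])/d[:,2])[:,None]
def w2pix(c,P):
    K=np.array([[c['fx'],0,c['cx']],[0,c['fy'],c['cy']],[0,0,1.]]);V=np.array(c['view'])
    return cv2.projectPoints(np.array(P,float).reshape(-1,3),cv2.Rodrigues(V[:3,:3])[0],V[:3,3],K,np.array(c['dist'],float))[0].reshape(-1,2)
E
python3 - <<'E'
from h import *
np.set_printoptions(precision=4,suppress=True)
for n in ['top','scene']:
    c=env.read_camera(n);cv2.imwrite(f'pics/{n}0.png',c['img']);np.save(f'{n}0.npy',c,allow_pickle=True)
    V=np.array(c['view']);print(n,-V[:3,:3].T@V[:3,3])
    for q in ['board','tsquare','knob','ruling_head','ruling_tip','line_head_end','line_tip_end','weight','paint_bottle','pigment_jar','brush_pot']:
        print(q,[(np.round(r['location'],4).tolist(),round(r['confidence'],2)) for r in env.search_frame(q,n)[:2]])
s=env.observe();print(s,env.grip_point_offset)
E
```

```text
top [0.4479 0.0409 1.1816]
board [([0.5772, -0.0013, 0.0259], 0.81)]
tsquare [([0.5625, 0.1411, 0.0229], 0.89)]
knob [([0.5646, 0.1401, 0.0253], 0.74), ([0.6753, 0.4079, 0.0759], 0.3)]
ruling_head [([0.5681, 0.1437, 0.0236], 0.77)]
ruling_tip [([0.5611, 0.139, 0.0294], 0.87)]
line_head_end [([0.6144, -0.0243, 0.0209], 0.94)]
line_tip_end [([0.6106, -0.0166, 0.0215], 0.72)]
weight [([0.5888, -0.3657, 0.0281], 0.68)]
paint_bottle [([0.4585, 0.4122, 0.0715], 0.79)]
pigment_jar [([0.4613, -0.3369, 0.0559], 0.9), ([0.5886, -0.3643, 0.0307], 0.47)]
brush_pot [([0.6778, 0.4088, 0.0755], 0.66)]
scene [ 1.4904 -0.3432  0.9505]
board [([0.748, -0.0355, 0.0241], 0.76)]
tsquare [([0.5739, 0.1201, 0.03], 0.84)]
knob [([0.5712, 0.1224, 0.028], 0.94)]
ruling_head [([0.5713, 0.1181, 0.0278], 0.72)]
ruling_tip [([0.57, 0.1223, 0.0243], 0.56)]
line_head_end [([0.6328, -0.0341, 0.0232], 0.85)]
line_tip_end [([0.6359, -0.0362, 0.0224], 0.82)]
weight [([0.6016, -0.369, 0.03], 0.84)]
paint_bottle [([0.466, 0.409, 0.0543], 0.91)]
pigment_jar [([0.4765, -0.3472, 0.0471], 0.69), ([0.6026, -0.3723, 0.0286], 0.58)]
brush_pot [([0.6885, 0.3922, 0.0845], 0.84)]
{'t': 1.2, 'qpos': array([-1.2346,  0.4345,  0.025 ,  1.5732, -0.0116,  1.134 , -0.0751]), 'qvel': array([ 0.0004, -0.0005,  0.0008, -0.0004,  0.0008,  0.0002, -0.0022]), 'joint_torque': array([  0.    , -67.0306,   1.0245, -31.6551,   0.0156,   0.0022,
        -0.    ]), 'tool_pos': array([0.2655, 0.5658, 0.205 ]), 'tool_rot': array([0.2177, 0.976 , 0.    , 0.    ]), 'force': array([ 0.4359, -0.6317,  0.7065]), 'wrist_torque': array([0.0238, 0.0032, 0.0271]), 'grip_force': 0.0, 'grip_width': 0.0855079999736856} 0.0187
```

View pics/top0.png

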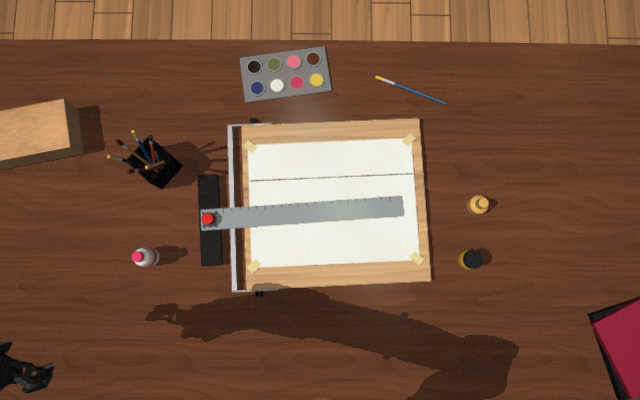

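View pics/scene0.png

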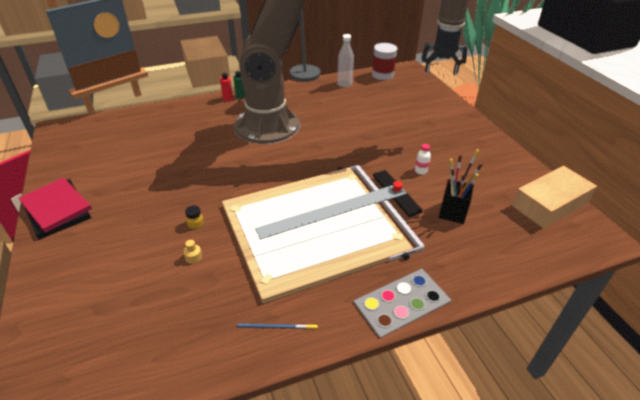

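The top view shows the T-square with its knob at (208,219) and blade tip at (403,206), and the line running from (250,180) to (412,174). The weight is at (479,205), the jar at (470,260), the bottle at (145,257) and the brush pot at (155,165). The scene view agrees. Next I'll fit edges to sub-pixel accuracy.

```bash
cat >> h.py <<'E'
def fit(P):
    P=np.array(P);y,x=P[:,1],P[:,0];k=np.ones(len(P),bool)
    for _ in range(6):
        a=np.polyfit(y[k],x[k],1);r=x-np.polyval(a,y);k=abs(r)<max(2*np.std(r[k]),.0003)
    return a,np.std(r[k]),k.sum()
def edges(c,us=range(258,400)):
    """x=f(y) fits of the ruled line (z 23), ruling edge (z 26), near edge (z 26) from top camera"""
    g=cv2.cvtColor(c['img'],cv2.COLOR_BGR2GRAY).astype(float);L,A,B=[],[],[]
    for u in us:
        col=g[130:262,u];w=np.median(np.sort(col)[-50:])
        dk=col<0.87*w
        # blade: longest dark run
        runs=[];s=None
        for i,d in enumerate(np.r_[dk,False]):
            if d and s is None:s=i
            if not d and s is not None:runs.append((s,i-1));s=None
        if not runs: continue
        b=max(runs,key=lambda r:r[1]-r[0])
        if b[1]-b[0]<12: continue
        m=np.median(col[b[0]+4:b[1]-3]);t=(w+m)/2
        i=b[0]-2
        while col[i]>t:i+=1
        A.append((u,130+i-1+(col[i-1]-t)/(col[i-1]-col[i])))
        i=b[1]+2
        while col[i]>t:i-=1
        B.append((u,130+i+(t-col[i])/(col[i+1]-col[i])))
        top=col[:max(b[0]-3,0)]
        j=[r for r in runs if r[1]<b[0]-3 and r[0]>8]
        if j:
            r=j[-1];a0=max(r[0]-2,0);wt=np.clip(w-col[a0:r[1]+3],0,None);L.append((u,130+a0+(wt*np.arange(len(wt))).sum()/wt.sum()))
    o={}
    for n,q,z in(('line',L,.023),('rule',A,.026),('near',B,.026)):
        if len(q)>20:o[n]=fit(pix2w(c,q,z)[:,:2])
    return o
E
python3 - <<'E'
from h import *
np.set_printoptions(precision=4,suppress=True)
c=np.load('top0.npy',allow_pickle=True).item()
e=edges(c)
for k,(a,s,n) in e.items(): print(k,'slope deg',np.degrees(np.arctan(a[0])),'x at y=0.1,0,-.25',np.polyval(a,[.1,0,-.25]),s,n)
hsv=cv2.cvtColor(c['img'],cv2.COLOR_BGR2HSV)
m=((hsv[...,0]<8)|(hsv[...,0]>172))&(hsv[...,1]>150)&(hsv[...,2]>120);m[:190]=0;m[240:]=0;m[:,:190]=0;m[:,230:]=0
ys,xs=np.nonzero(m);print('knob px',xs.mean(),ys.mean(),len(xs),xs.min(),xs.max(),ys.min(),ys.max(),pix2w(c,[[xs.mean(),ys.mean()]],.049))
print('head corners',pix2w(c,[[198,176],[218,176],[222,264],[202,265]],.023))
print('guide',pix2w(c,[[228,126],[242,124],[231,291],[240,290]],.0185))
print('weight',pix2w(c,[[481,203.5],[479,205]],.05))
im=c['img'];cv2.imwrite('pics/crop0.png',np.hstack([cv2.resize(im[115:300,190:270],None,fx=3,fy=3,interpolation=2),cv2.resize(im[180:280,440:520],None,fx=5.55,fy=5.55,interpolation=2)[:555]]))
E
```

```text
line slope deg -3.000953515384957 x at y=0.1,0,-.25 [0.6466 0.6518 0.6649] 0.00013716867172334683 126
rule slope deg -4.534316800332798 x at y=0.1,0,-.25 [0.5859 0.5938 0.6136] 0.00021007088107531663 110
near slope deg -4.441499335671408 x at y=0.1,0,-.25 [0.5363 0.5441 0.5635] 0.00037021592495434886 124
knob px 206.97115384615384 218.42307692307693 104 202 212 213 224 [[0.5474 0.2736 0.049 ]]
head corners [[0.6525 0.3038 0.023 ]
 [0.6528 0.2554 0.023 ]
 [0.4416 0.2401 0.023 ]
 [0.4389 0.2874 0.023 ]]
guide [[0.7784 0.2353 0.0185]
 [0.7837 0.201  0.0185]
 [0.3783 0.218  0.0185]
 [0.3808 0.1968 0.0185]]
weight [[ 0.5868 -0.3708  0.05  ]
 [ 0.5832 -0.3659  0.05  ]]
```

View pics/crop0.png

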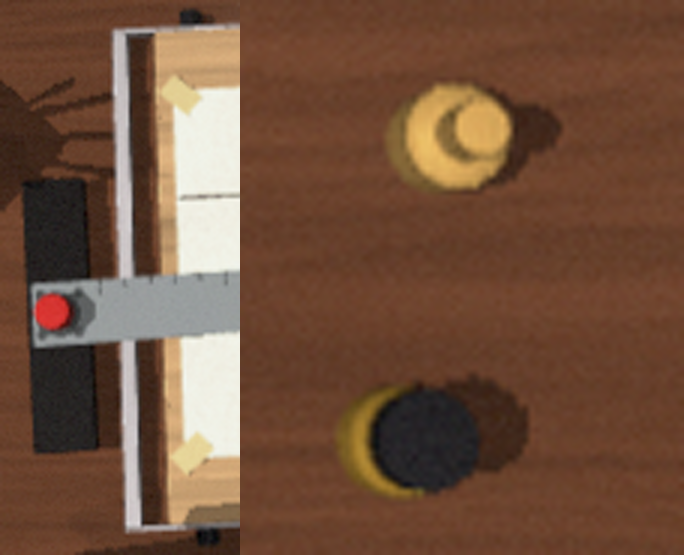

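The gap is about 22 mm. The T-square is skewed 4.5° and the guide's frame 3.0°. I'll move above the knob.

Request:
{"op": "jog_arm", "data": {"increments": [{"tx": -0.8,"ty": -0.3,"fingers": 1},{"tx": -0.8,"ty": -0.3,"fingers": 1},{"tx": -0.8,"ty": -0.3,"fingers": 1},{"tx": -0.8,"ty": -0.3,"fingers": 1},{"tx": -0.8,"ty": -0.3,"fingers": 1},{"tx": -0.8,"ty": -0.3,"fingers": 1},{"tx": -0.8,"ty": -0.3,"fingers": 1},{"tx": -0.8,"ty": -0.3,"fingers": 1},{"tx": -0.8,"ty": -0.3,"fingers": 1},{"tx": -0.8,"ty": -0.3,"fingers": 1},{"tx": -0.8,"ty": -0.3,"fingers": 1},{"tx": -0.8,"ty": -0.3,"fingers": 1}]}}

```text
schema error: expected keys tx, ty, tz, roll, fingers
```

Request:
{"op": "jog_arm", "data": {"increments": [{"roll": -0.99,"fingers": 0.6},{"roll": -0.99,"fingers": 0.6},{"roll": -0.99,"fingers": 0.6},{"roll": -0.99,"fingers": 0.6},{"roll": -0.99,"fingers": 0.6},{"roll": -0.99,"fingers": 0.6},{"fingers": 0.6}]}}

```text
schema error: expected keys tx, ty, tz, roll, fingers
```

```bash
cat >> h.py <<'E'
from scipy.spatial.transform import Rotation as Rn
def st():
    s=env.observe();M=Rn.from_quat(s['tool_rot']).as_matrix()
    print('t',round(s['t'],2),'p',s['tool_pos'].round(4),'yaw(y) deg',np.degrees(np.arctan2(M[1,1],M[0,1])).round(2),'tilt',M[:2,2].round(3),'F',s['force'].round(2),'T',s['wrist_torque'].round(3),'w',round(s['grip_width'],4),'gf',s['grip_force'])
    return s,M
def go(P):
    s,M=st();d=M.T@(np.array(P)-s['tool_pos'])/.03;print('units',d.round(2))
E
python3 -c "
from h import *
go([.5474,.2736,.12])"
```

```text
t 1.2 p [0.2655 0.5658 0.205 ] yaw(y) deg 64.86 tilt [0. 0.] F [ 0.44 -0.63  0.71] T [0.024 0.003 0.027] w 0.0855 gf 0.0
units [-12.64  -4.83   2.83]
```

Every key is required in each row.

Request:
{"op": "jog_arm", "data": {"increments": [{"tx": -0.8,"ty": -0.3,"tz": 0,"roll": 0,"fingers": 1},{"tx": -0.8,"ty": -0.3,"tz": 0,"roll": 0,"fingers": 1},{"tx": -0.8,"ty": -0.3,"tz": 0,"roll": 0,"fingers": 1},{"tx": -0.8,"ty": -0.3,"tz": 0,"roll": 0,"fingers": 1},{"tx": -0.8,"ty": -0.3,"tz": 0,"roll": 0,"fingers": 1},{"tx": -0.8,"ty": -0.3,"tz": 0,"roll": 0,"fingers": 1},{"tx": -0.8,"ty": -0.3,"tz": 0,"roll": 0,"fingers": 1},{"tx": -0.8,"ty": -0.3,"tz": 0,"roll": 0,"fingers": 1},{"tx": -0.8,"ty": -0.3,"tz": 0,"roll": 0,"fingers": 1},{"tx": -0.8,"ty": -0.3,"tz": 0,"roll": 0,"fingers": 1},{"tx": -0.8,"ty": -0.3,"tz": 0,"roll": 0,"fingers": 1},{"tx": -0.8,"ty": -0.3,"tz": 0,"roll": 0,"fingers": 1}]}}

```text
t: 2.4
tool_pos: [0.4811, 0.3449, 0.2051]
tool_rot: [0.218, 0.976, 0.0, 0.0]
force: [1.0, 0.2, -0.2]
grip_width: 0.0858
grip_force: 0.0
```

Request:
{"op": "jog_arm", "data": {"increments": [{"tx": 0,"ty": 0,"tz": 0,"roll": -0.99,"fingers": 0.6},{"tx": 0,"ty": 0,"tz": 0,"roll": -0.99,"fingers": 0.6},{"tx": 0,"ty": 0,"tz": 0,"roll": -0.99,"fingers": 0.6},{"tx": 0,"ty": 0,"tz": 0,"roll": -0.99,"fingers": 0.6},{"tx": 0,"ty": 0,"tz": 0,"roll": -0.99,"fingers": 0.6},{"tx": 0,"ty": 0,"tz": 0,"roll": -0.99,"fingers": 0.6},{"tx": 0,"ty": 0,"tz": 0,"roll": 0,"fingers": 0.6}]}}

```text
t: 3.1
tool_pos: [0.4804, 0.3456, 0.2051]
tool_rot: [-0.04, 0.999, 0.0, 0.0]
force: [-0.1, 0.2, 0.6]
grip_width: 0.0512
grip_force: 0.0
```

```bash
python3 -c "
from h import *
go([.5474,.2736,.12])"
```

```text
t 3.1 p [0.4804 0.3456 0.2051] yaw(y) deg 94.63 tilt [0. 0.] F [-0.13  0.22  0.55] T [-0.046 -0.04  -0.002] w 0.0512 gf 0.0
units [-2.03 -2.57  2.83]
```

Request:
{"op": "jog_arm", "data": {"increments": [{"tx": -0.5,"ty": -0.65,"tz": 0.7,"roll": 0,"fingers": 0.6},{"tx": -0.5,"ty": -0.65,"tz": 0.7,"roll": 0,"fingers": 0.6},{"tx": -0.5,"ty": -0.65,"tz": 0.7,"roll": 0,"fingers": 0.6},{"tx": -0.5,"ty": -0.65,"tz": 0.7,"roll": 0,"fingers": 0.6},{"tx": 0,"ty": 0,"tz": 0.6,"roll": 0,"fingers": 0.6},{"tx": 0,"ty": 0,"tz": 0.6,"roll": 0,"fingers": 0.6},{"tx": 0,"ty": 0,"tz": 0.6,"roll": 0,"fingers": 0.6},{"tx": 0,"ty": 0,"tz": 0.6,"roll": 0,"fingers": 0.6},{"tx": 0,"ty": 0,"tz": 0.5,"roll": 0,"fingers": 0.6},{"tx": 0,"ty": 0,"tz": 0,"roll": 0,"fingers": 0.6}]}}

```text
t: 4.1
tool_pos: [0.5451, 0.2719, 0.032]
tool_rot: [-0.039, 0.999, -0.001, -0.002]
force: [0.7, -0.3, 0.5]
grip_width: 0.0513
grip_force: 0.0
```

Run:
```python
from h import *
go([.5474,.2736,.031])
a=env.read_camera('scene')['img'];b=env.read_camera('top')['img']
cv2.imwrite('pics/p1.png',np.hstack([cv2.resize(a[130:260,330:450],(360,390)),cv2.resize(b[170:270,170:270],(390,390))]))
```

```text
t 4.1 p [0.5451 0.2719 0.032 ] yaw(y) deg 94.48 tilt [-0.003 -0.002] F [ 0.69 -0.32  0.53] T [ 0.004 -0.048 -0.017] w 0.0513 gf 0.0
units [-0.08  0.05  0.03]
```

View pics/p1.png

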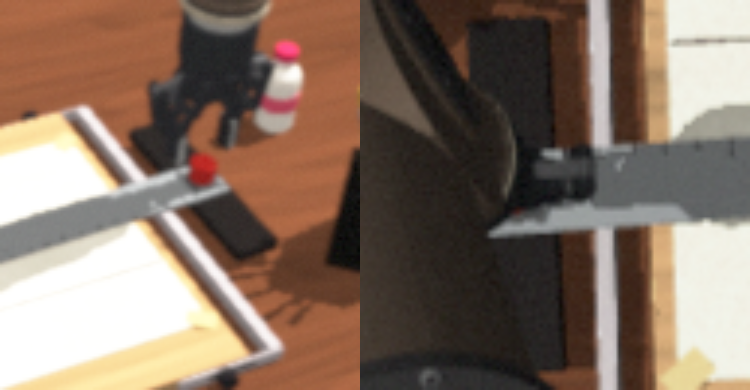

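The scene crop shows the fingers on either side of the red knob at (203,168). I'll nudge 2 mm, then close.

Request:
{"op": "jog_arm", "data": {"increments": [{"tx": -0.08,"ty": 0.05,"tz": 0.03,"roll": 0,"fingers": 0.5},{"tx": 0,"ty": 0,"tz": 0,"roll": 0,"fingers": 0},{"tx": 0,"ty": 0,"tz": 0,"roll": 0,"fingers": 0},{"tx": 0,"ty": 0,"tz": 0,"roll": 0,"fingers": 0},{"tx": 0,"ty": 0,"tz": 0,"roll": 0,"fingers": 0},{"tx": 0,"ty": 0,"tz": 0,"roll": 0,"fingers": 0}]}}

```text
t: 4.8
tool_pos: [0.5486, 0.2743, 0.0332]
tool_rot: [-0.04, 0.999, 0.0, 0.0]
force: [0.8, 0.1, -0.1]
grip_width: -0.0001
grip_force: 0.0
```

Run:
```python
from h import *
st()
```

```text
t 4.8 p [0.5486 0.2743 0.0332] yaw(y) deg 94.55 tilt [0. 0.] F [ 0.76  0.09 -0.07] T [-0.039  0.004 -0.036] w -0.0001 gf 0.0
```

Run:
```python
from h import *
c=env.read_camera('scene');a=c['img'];c2=env.read_camera('top');b=c2['img']
print(w2pix(c,[[.5486,.2743,.0332],[.5474,.2736,.051]]),w2pix(c2,[[.5486,.2743,.0332],[.5474,.2736,.051]]))
cv2.imwrite('pics/p2.png',np.hstack([cv2.resize(a[150:230,350:430],(400,400)),cv2.resize(b[180:260,170:250],(400,400))]))
```

```text
[[395.5028132  188.07655037]
 [395.80713359 183.53804298]] [[208.0415303  218.49720466]
 [206.7986233  218.33432716]]
```

View pics/p2.png

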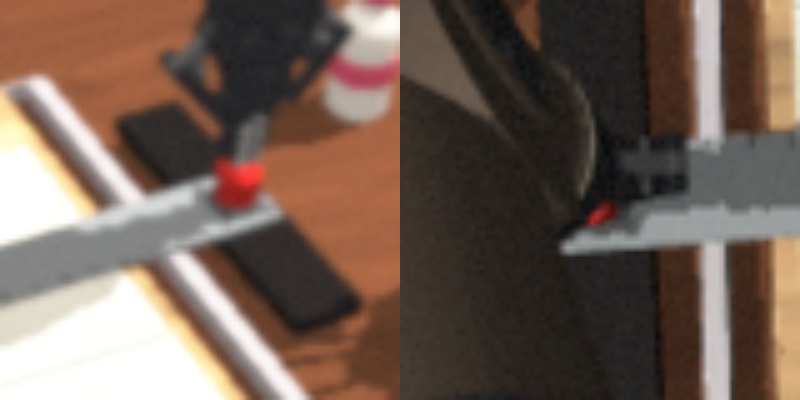

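Run:
```python
from h import *
c=env.read_camera('scene');a=c['img'];c2=env.read_camera('top')
for z in (.03,.05,.07,.106,.15,.2): print(z,w2pix(c,[[.5486,.2743,z]]).round(1),w2pix(c2,[[.5486,.2743,z]]).round(1))
cv2.imwrite('pics/p3.png',np.hstack([cv2.resize(a[90:210,350:450],(500,600),interpolation=cv2.INTER_CUBIC),np.zeros((600,10,3),np.uint8),cv2.resize(a[165:205,380:420],(285,600*0+285),interpolation=0).copy() if 0 else cv2.copyMakeBorder(cv2.resize(a[165:205,380:420],(285,285),interpolation=0),0,315,0,0,0)]))
```

```text
0.03 [[395.4 188.9]] [[208.3 218.6]]
0.05 [[396.1 184. ]] [[206.6 217.9]]
0.07 [[396.9 179. ]] [[204.8 217.1]]
0.106 [[398.4 169.8]] [[201.5 215.6]]
0.15 [[400.2 158.1]] [[197.1 213.6]]
0.2 [[402.4 144.2]] [[191.6 211.2]]
```

View pics/p3.png

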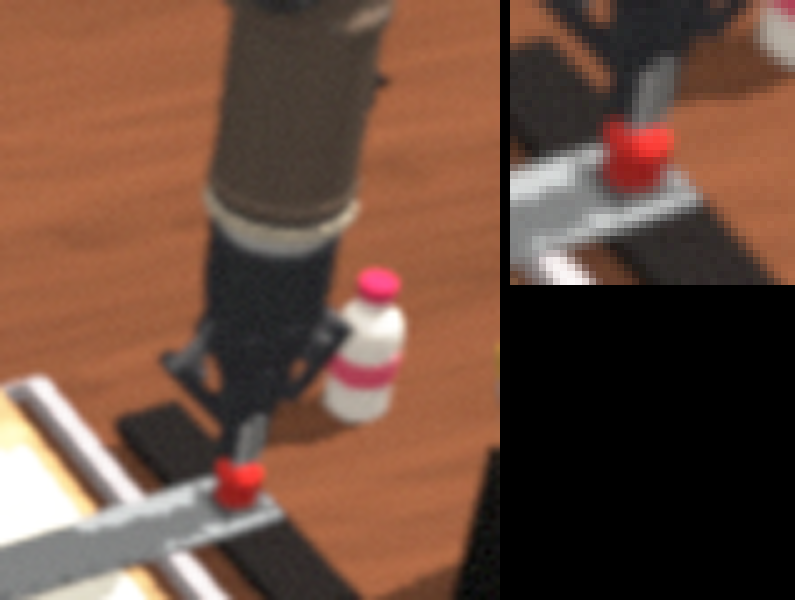

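The fingertips appear to be on top of the knob, at about (399,182), higher than the reported TCP implies. I'll feel gently downward to confirm.

Request:
{"op": "jog_arm", "data": {"increments": [{"tx": 0,"ty": 0,"tz": 0.03,"roll": 0,"fingers": 0},{"tx": 0,"ty": 0,"tz": 0.03,"roll": 0,"fingers": 0},{"tx": 0,"ty": 0,"tz": 0.03,"roll": 0,"fingers": 0},{"tx": 0,"ty": 0,"tz": 0,"roll": 0,"fingers": 0}]}}

```text
t: 5.4
tool_pos: [0.5485, 0.2742, 0.0302]
tool_rot: [-0.04, 0.999, -0.0, -0.0]
force: [0.7, 0.3, 0.5]
grip_width: -0.0004
grip_force: 0.0
```

Request:
{"op": "jog_arm", "data": {"increments": [{"tx": 0,"ty": 0,"tz": -0.8,"roll": 0,"fingers": 0},{"tx": 0,"ty": 0,"tz": -0.8,"roll": 0,"fingers": 0},{"tx": 0,"ty": 0,"tz": -0.4,"roll": 0,"fingers": 0},{"tx": 0,"ty": 0,"tz": 0,"roll": 0,"fingers": 0}]}}

```text
t: 5.8
tool_pos: [0.5498, 0.275, 0.0921]
tool_rot: [-0.04, 0.999, 0.001, 0.001]
force: [-0.3, 0.2, -0.1]
grip_width: -0.0002
grip_force: 0.0
```

Run:
```python
from h import *
s,M=st()
c=env.read_camera('scene');a=c['img'].copy();c2=env.read_camera('top')
for im,cc in((a,c),):
    p=w2pix(cc,[s['tool_pos']])[0];print(p,w2pix(cc,[[.5474,.2736,.051],[.5474,.2736,.029]]))
Z=cv2.resize(a[140:200,370:430],(540,540),interpolation=0)
q=((p-[370,140]+.5)*9).astype(int);cv2.drawMarker(Z,tuple(int(v) for v in q),(0,255,0),0,12,1)
hsv=cv2.cvtColor(a,cv2.COLOR_BGR2HSV);m=((hsv[...,0]<8)|(hsv[...,0]>172))&(hsv[...,1]>150)&(hsv[...,2]>100);m[:170]=0;m[200:]=0;m[:,:385]=0;m[:,410:]=0
ys,xs=np.nonzero(m);print('red',xs.mean(),ys.mean(),xs.min(),xs.max(),ys.min(),ys.max())
cv2.imwrite('pics/p4.png',Z)
```

```text
t 5.8 p [0.5498 0.275  0.0921] yaw(y) deg 94.55 tilt [0.003 0.002] F [-0.26  0.24 -0.11] T [ 0.039 -0.052  0.001] w -0.0002 gf 0.0
[398.18378999 173.55441088] [[395.80713359 183.53804298]
 [394.96951641 188.91309273]]
red 397.4318181818182 185.0 393 403 180 190
```

View pics/p4.png

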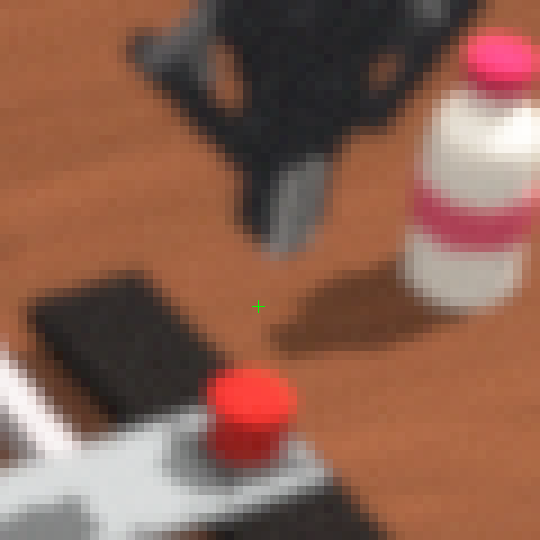

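The tip shows at (401,168), about 5 px (20 mm) above the reported TCP, so the real tips are higher than stated. I'll open and descend further, watching the force.

Request:
{"op": "jog_arm", "data": {"increments": [{"tx": 0,"ty": 0,"tz": 0,"roll": 0,"fingers": 0.6},{"tx": 0,"ty": 0,"tz": 0,"roll": 0,"fingers": 0.6},{"tx": 0.06,"ty": -0.05,"tz": 0,"roll": 0,"fingers": 0.6},{"tx": 0,"ty": 0,"tz": 0.6,"roll": 0,"fingers": 0.6},{"tx": 0,"ty": 0,"tz": 0.6,"roll": 0,"fingers": 0.6},{"tx": 0,"ty": 0,"tz": 0.6,"roll": 0,"fingers": 0.6},{"tx": 0,"ty": 0,"tz": 0.3,"roll": 0,"fingers": 0.6},{"tx": 0,"ty": 0,"tz": 0.1,"roll": 0,"fingers": 0.6},{"tx": 0,"ty": 0,"tz": 0.1,"roll": 0,"fingers": 0.6},{"tx": 0,"ty": 0,"tz": 0,"roll": 0,"fingers": 0.6}]}}

```text
t: 6.9
tool_pos: [0.5472, 0.2728, 0.0217]
tool_rot: [-0.04, 0.999, 0.0, 0.0]
force: [0.6, 0.3, -0.1]
grip_width: 0.0511
grip_force: 0.0
```

Request:
{"op": "jog_arm", "data": {"increments": [{"tx": 0,"ty": 0,"tz": 0.06,"roll": 0,"fingers": 0.6},{"tx": 0,"ty": 0,"tz": 0.06,"roll": 0,"fingers": 0.6},{"tx": 0,"ty": 0,"tz": 0.06,"roll": 0,"fingers": 0.6},{"tx": 0,"ty": 0,"tz": 0,"roll": 0,"fingers": 0.6}]}}

```text
t: 7.3
tool_pos: [0.5469, 0.2726, 0.0159]
tool_rot: [-0.04, 0.999, -0.0, -0.0]
force: [-0.0, 1.1, -0.3]
grip_width: 0.0516
grip_force: 0.0
```

Request:
{"op": "jog_arm", "data": {"increments": [{"tx": 0,"ty": 0,"tz": 0,"roll": 0,"fingers": 0},{"tx": 0,"ty": 0,"tz": 0,"roll": 0,"fingers": 0},{"tx": 0,"ty": 0,"tz": 0,"roll": 0,"fingers": 0},{"tx": 0,"ty": 0,"tz": 0,"roll": 0,"fingers": 0}]}}

```text
t: 7.7
tool_pos: [0.5471, 0.273, 0.0163]
tool_rot: [-0.04, 0.999, 0.0, 0.0]
force: [-0.3, 0.8, 2.1]
grip_width: 0.0246
grip_force: 58.8
```

```bash
python3 -c "
from h import *
st()"
```

```text
t 7.7 p [0.5471 0.273  0.0163] yaw(y) deg 94.56 tilt [0. 0.] F [-0.27  0.76  2.06] T [0.147 0.045 0.038] w 0.0246 gf 58.813281655311584
```

Request:
{"op": "jog_arm", "data": {"increments": [{"tx": 0,"ty": -0.1,"tz": 0,"roll": 0.1,"fingers": 0},{"tx": 0,"ty": -0.1,"tz": 0,"roll": 0.1,"fingers": 0},{"tx": 0,"ty": -0.1,"tz": 0,"roll": 0.1,"fingers": 0},{"tx": 0,"ty": -0.1,"tz": 0,"roll": 0,"fingers": 0},{"tx": 0,"ty": 0,"tz": 0,"roll": 0,"fingers": 0}]}}

```text
t: 8.2
tool_pos: [0.548, 0.2599, 0.0161]
tool_rot: [-0.026, 1.0, -0.0, 0.0]
force: [-0.0, -0.5, 4.0]
grip_width: 0.0246
grip_force: 59.0
```

```bash
cat >> h.py <<'E'
def meas():
    c=env.read_camera('top');e=edges(c)
    for k,(a,s,n) in e.items(): print(k,'deg',np.degrees(np.arctan(a[0])).round(3),'x at y=.1,0,-.2',np.polyval(a,[.1,0,-.2]).round(4),round(s,5),n)
    if 'line' in e and 'rule' in e:
        print('gap mm line-rule at .15,.1,0,-.2',((np.polyval(e['line'][0],[.15,.1,0,-.2])-np.polyval(e['rule'][0],[.15,.1,0,-.2]))*1e3).round(2))
    return c,e
E
python3 -c "
from h import *
st();meas()"
```

```text
t 8.2 p [0.548  0.2599 0.0161] yaw(y) deg 93.01 tilt [ 0. -0.] F [-0.02 -0.51  4.  ] T [-0.195 -0.122  0.061] w 0.0246 gf 59.01849389076233
line deg -3.007 x at y=.1,0,-.2 [0.6466 0.6518 0.6623] 0.00013 98
rule deg -2.938 x at y=.1,0,-.2 [0.6197 0.6248 0.6351] 0.01965 142
near deg 9.851 x at y=.1,0,-.2 [0.5362 0.5189 0.4841] 0.00928 130
gap mm line-rule at .15,.1,0,-.2 [26.8  26.87 26.99 27.23]
```

```bash
cat >> h.py <<'E'
LINE=np.array([-.05246,.6518])
def meas2(show=True):
    c=env.read_camera('top');g=cv2.cvtColor(c['img'],cv2.COLOR_BGR2GRAY).astype(float)
    ref=cv2.cvtColor(np.load('top0.npy',allow_pickle=True).item()['img'],cv2.COLOR_BGR2GRAY).astype(float)
    P=[]
    for u in range(262,402):
        col=g[:,u];
        for v in range(168,235):       # every falling edge card->blade, subpixel at mid level
            a,b=col[v-1],col[v+2]
            if a>190 and 95<b<165 and col[v]>(a+b)/2>=col[v+1]:
                P.append((u,v+(col[v]-(a+b)/2)/(col[v]-col[v+1])))
    W=pix2w(c,P,.026)[:,:2];best=None;rng=np.random.default_rng(0)
    for _ in range(800):
        i,j=rng.choice(len(W),2,replace=False)
        if abs(W[i,1]-W[j,1])<.08: continue
        k=(W[j,0]-W[i,0])/(W[j,1]-W[i,1]);
        if not -.12<k<.02: continue
        r=abs(W[:,0]-W[i,0]-k*(W[:,1]-W[i,1]));n=(r<.0007).sum()
        if best is None or n>best[0]: best=(n,r<.0007)
    a=np.polyfit(W[best[1],1],W[best[1],0],1)
    ys=np.array([.15,0,-.2]);print('rule deg',np.degrees(np.arctan(a[0])).round(3),'n',best[0],len(P),'gap mm at y=.15,0,-.2',((np.polyval(LINE,ys)-np.polyval(a,ys))*np.cos(.0524)*1e3).round(2))
    return c,a
E
python3 -c "
from h import *
c,a=meas2()
g=cv2.cvtColor(c['img'],cv2.COLOR_BGR2GRAY)
for u in (270,300,330,360,390): print(u,g[170:240:2,u])"
```

```text
rule deg -6.664 n 17 112 gap mm at y=.15,0,-.2 [34.35 24.7  11.84]
270 [238 240 239 239 237 182 241 240 238 241 242 239 241 213 161 161 161 163
 131  96  98  97  97  99  96 102  98 101  99 242 242 240 241 241 240]
300 [239 239 240 240 145 241 241 241 241 240 164 160 158 158 155 159 162 145
 102 101 103 103 103 102 105 101 103 159 234 241 242 241 241 243 240]
330 [237 238 237 212 228 240 221 173 171 170 168 169 172 168 169 169 166 110
 113 117 121 118 118 118 118 115 114 133 159 165 194 239 240 240 241]
360 [236 240 237 183 183 160 158 162 162 163 164 162 162 166 166 166 138 116
 116 119 117 120 119 117 120 119 125 162 162 161 162 163 162 160 238]
390 [240 241 140 240 241 241 241 240 241 241 241 238 241 239 240 224 157 157
 102 101 102 103 102 103 102 103 155 162 161 158 160 156 155 156 160]
```

```bash
python3 - <<'E'
s=open('h.py').read()
s=s.replace("a>190 and 95<b<165 and col[v]","a>140 and 85<b<.8*a and col[v]").replace("-.12<k<.02","-.09<k<-.02")
open('h.py','w').write(s)
E
python3 -c "
from h import *
c,a=meas2()"
```

```text
rule deg -2.976 n 149 340 gap mm at y=.15,0,-.2 [64.47 64.54 64.63]
```

Request:
{"op": "jog_arm", "data": {"increments": [{"tx": 0,"ty": -0.04,"tz": 0,"roll": 0,"fingers": 0},{"tx": 0,"ty": -0.04,"tz": 0,"roll": 0,"fingers": 0},{"tx": 0,"ty": -0.04,"tz": 0,"roll": 0,"fingers": 0},{"tx": 0,"ty": -0.04,"tz": 0,"roll": 0,"fingers": 0}]}}

```text
t: 8.75
tool_pos: [0.548, 0.2563, 0.0161]
tool_rot: [-0.027, 1.0, 0.0, 0.0]
force: [-0.2, 2.4, 4.4]
grip_width: 0.0246
grip_force: 59.1
```

Request:
{"op": "jog_arm", "data": {"increments": [{"tx": 0,"ty": -0.02,"tz": 0,"roll": 0,"fingers": 0},{"tx": 0,"ty": -0.02,"tz": 0,"roll": 0,"fingers": 0}]}}

```text
t: 8.95
tool_pos: [0.5481, 0.2548, 0.0161]
tool_rot: [-0.027, 1.0, 0.0, 0.0]
force: [-0.3, 2.0, 4.2]
grip_width: 0.0247
grip_force: 59.1
```

Request:
{"op": "jog_arm", "data": {"increments": [{"tx": 0,"ty": -0.02,"tz": 0,"roll": 0,"fingers": 0},{"tx": 0,"ty": -0.02,"tz": 0,"roll": 0,"fingers": 0}]}}

```text
t: 9.15
tool_pos: [0.5482, 0.2537, 0.0161]
tool_rot: [-0.027, 1.0, 0.0, 0.0]
force: [-0.3, 2.8, 4.8]
grip_width: 0.0249
grip_force: 59.2
```

Request:
{"op": "jog_arm", "data": {"increments": [{"tx": 0,"ty": -0.02,"tz": 0,"roll": 0,"fingers": 0},{"tx": 0,"ty": 0,"tz": 0,"roll": 0,"fingers": 0}]}}

```text
t: 9.35
tool_pos: [0.5482, 0.2534, 0.0161]
tool_rot: [-0.027, 1.0, 0.0, 0.0]
force: [0.6, 2.7, 4.6]
grip_width: 0.0246
grip_force: 59.2
```

Request:
{"op": "jog_arm", "data": {"increments": [{"tx": 0,"ty": -0.02,"tz": 0,"roll": 0,"fingers": 0},{"tx": 0,"ty": 0,"tz": 0,"roll": 0,"fingers": 0}]}}

```text
t: 9.55
tool_pos: [0.5483, 0.2533, 0.0162]
tool_rot: [-0.027, 1.0, 0.001, 0.0]
force: [-1.1, 5.4, 5.5]
grip_width: 0.0248
grip_force: 59.2
```

Request:
{"op": "jog_arm", "data": {"increments": [{"tx": 0,"ty": -0.01,"tz": 0,"roll": 0,"fingers": 0},{"tx": 0,"ty": 0,"tz": 0,"roll": 0,"fingers": 0},{"tx": 0,"ty": 0,"tz": 0,"roll": 0,"fingers": 0}]}}

```text
t: 9.85
tool_pos: [0.5483, 0.2533, 0.0162]
tool_rot: [-0.027, 1.0, 0.001, 0.0]
force: [-0.3, 5.2, 5.3]
grip_width: 0.0245
grip_force: 59.2
```

```bash
python3 -c "
from h import *
st();meas2();st()"
```

```text
t 9.85 p [0.5483 0.2533 0.0162] yaw(y) deg 93.1 tilt [0.    0.002] F [-0.31  5.2   5.3 ] T [1.173 0.095 0.021] w 0.0245 gf 59.20689582824707
rule deg -3.015 n 145 325 gap mm at y=.15,0,-.2 [64.46 64.43 64.39]
t 9.9 p [0.5483 0.2533 0.0163] yaw(y) deg 93.1 tilt [0.001 0.002] F [-0.16  5.73  4.42] T [1.175 0.094 0.047] w 0.0247 gf 59.2060124874115
```

Head is bearing on the guide at about 5 N, and the blade is parallel to the line within 0.02°. Now I'll slide away from the robot.

Request:
{"op": "jog_arm", "data": {"increments": [{"tx": -0.1,"ty": 0,"tz": 0,"roll": 0,"fingers": 0},{"tx": -0.15,"ty": 0,"tz": 0,"roll": 0,"fingers": 0},{"tx": -0.15,"ty": 0,"tz": 0,"roll": 0,"fingers": 0},{"tx": -0.15,"ty": 0,"tz": 0,"roll": 0,"fingers": 0}]}}

```text
t: 10.3
tool_pos: [0.5632, 0.2542, 0.016]
tool_rot: [-0.027, 1.0, 0.0, -0.001]
force: [-4.3, 4.6, 7.6]
grip_width: 0.0248
grip_force: 59.5
```

```bash
python3 -c "
from h import *
st()"
```

```text
t 10.3 p [0.5632 0.2542 0.016 ] yaw(y) deg 93.13 tilt [-0.002  0.001] F [-4.26  4.58  7.65] T [ 1.018  1.073 -0.038] w 0.0248 gf 59.498687982559204
```

Request:
{"op": "jog_arm", "data": {"increments": [{"tx": -0.15,"ty": 0,"tz": -0.02,"roll": 0,"fingers": 0},{"tx": -0.15,"ty": 0,"tz": 0,"roll": 0,"fingers": 0},{"tx": -0.15,"ty": 0,"tz": 0,"roll": 0,"fingers": 0},{"tx": -0.15,"ty": 0,"tz": 0,"roll": 0,"fingers": 0},{"tx": -0.15,"ty": 0,"tz": 0,"roll": 0,"fingers": 0},{"tx": -0.15,"ty": 0,"tz": 0,"roll": 0,"fingers": 0},{"tx": 0,"ty": 0,"tz": 0,"roll": 0,"fingers": 0}]}}

```text
t: 11.0
tool_pos: [0.591, 0.2555, 0.0164]
tool_rot: [-0.027, 1.0, 0.0, -0.001]
force: [-1.9, 4.9, 4.8]
grip_width: 0.0249
grip_force: 59.2
```

```bash
python3 -c "
from h import *
st();meas2()"
```

```text
t 11.0 p [0.591  0.2555 0.0164] yaw(y) deg 93.1 tilt [-0.001  0.001] F [-1.92  4.9   4.8 ] T [1.085 0.316 0.014] w 0.0249 gf 59.150497913360596
rule deg -3.001 n 145 291 gap mm at y=.15,0,-.2 [21.61 21.62 21.63]
```

Request:
{"op": "jog_arm", "data": {"increments": [{"tx": -0.15,"ty": 0,"tz": 0,"roll": 0,"fingers": 0},{"tx": -0.15,"ty": 0,"tz": 0,"roll": 0,"fingers": 0},{"tx": -0.1,"ty": 0,"tz": 0,"roll": 0,"fingers": 0},{"tx": -0.1,"ty": 0,"tz": 0,"roll": 0,"fingers": 0},{"tx": -0.05,"ty": 0,"tz": 0,"roll": 0,"fingers": 0},{"tx": 0,"ty": 0,"tz": 0,"roll": 0,"fingers": 0}]}}

```text
t: 11.65
tool_pos: [0.6069, 0.2564, 0.0163]
tool_rot: [-0.027, 1.0, 0.0, -0.001]
force: [-3.0, 4.9, 4.4]
grip_width: 0.0246
grip_force: 59.3
```

```bash
python3 -c "
from h import *
st();meas2()"
```

```text
t 11.65 p [0.6069 0.2564 0.0163] yaw(y) deg 93.11 tilt [-0.002  0.001] F [-3.01  4.88  4.35] T [0.988 0.635 0.082] w 0.0246 gf 59.29080426692963
rule deg -2.982 n 69 142 gap mm at y=.15,0,-.2 [-1.7  -1.65 -1.57]
```

```bash
cat >> h.py <<'E'
def ransac(W,tol=.0007):
    best=(0,None);rng=np.random.default_rng(0)
    for _ in range(1500):
        i,j=rng.choice(len(W),2,replace=False)
        if abs(W[i,1]-W[j,1])<.08: continue
        k=(W[j,0]-W[i,0])/(W[j,1]-W[i,1])
        if not -.08<k<-.025: continue
        r=abs(W[:,0]-W[i,0]-k*(W[:,1]-W[i,1]));n=(r<tol).sum()
        if n>best[0]: best=(n,r<tol)
    return np.polyfit(W[best[1],1],W[best[1],0],1),best[0]
def meas3(lo,hi,c=None):
    """lo,hi: window (mm) of line-minus-edge gap; ruling edge by drop, near edge by rise (gap-50)"""
    c=c or env.read_camera('top');g=cv2.cvtColor(c['img'],cv2.COLOR_BGR2GRAY).astype(float);A,B=[],[]
    for u in range(262,402):
        col=g[:,u]
        for v in range(160,245):
            a,b=col[v-1],col[v+2]
            if a>140 and 85<b<.8*a and col[v]>(a+b)/2>=col[v+1]: A.append((u,v+(col[v]-(a+b)/2)/(col[v]-col[v+1])))
            if b>140 and 85<a<.8*b and col[v]<(a+b)/2<=col[v+1]: B.append((u,v+((a+b)/2-col[v])/(col[v+1]-col[v])))
    for n,P,o in(('rule',A,0),('near',B,50)):
        W=pix2w(c,P,.026)[:,:2];gp=(np.polyval(LINE,W[:,1])-W[:,0])*1e3*.9986-o;W=W[(gp>lo)&(gp<hi)]
        if len(W)<15: print(n,'few',len(W));continue
        a,k=ransac(W);ys=np.array([.15,0,-.2]);print(n,'deg',np.degrees(np.arctan(a[0])).round(3),'n',k,len(W),'gap at .15,0,-.2',((np.polyval(LINE,ys)-np.polyval(a,ys))*998.6-o).round(2))
    return c
E
python3 -c "
from h import *
print('first pic');meas3(40,80,np.load('top0.npy',allow_pickle=True).item())
st();meas3(1.5,12)"
```

```text
first pic
rule deg -4.523 n 135 143 gap at .15,0,-.2 [61.91 57.92 52.59]
near deg -4.425 n 121 139 gap at .15,0,-.2 [61.34 57.6  52.62]
t 11.7 p [0.6069 0.2564 0.0164] yaw(y) deg 93.11 tilt [-0.002  0.001] F [-2.73  4.1   5.48] T [1.125 0.608 0.082] w 0.0245 gf 59.27817106246948
rule deg -2.975 n 29 30 gap at .15,0,-.2 [6.35 6.42 6.52]
near deg -2.906 n 128 156 gap at .15,0,-.2 [5.45 5.71 6.04]
```

Request:
{"op": "jog_arm", "data": {"increments": [{"tx": -0.06,"ty": 0,"tz": 0,"roll": 0,"fingers": 0},{"tx": -0.06,"ty": 0,"tz": 0,"roll": 0,"fingers": 0},{"tx": -0.05,"ty": 0,"tz": 0,"roll": 0,"fingers": 0},{"tx": 0,"ty": 0,"tz": 0,"roll": 0,"fingers": 0},{"tx": 0,"ty": 0,"tz": 0,"roll": 0,"fingers": 0}]}}

```text
t: 12.25
tool_pos: [0.6119, 0.2567, 0.0163]
tool_rot: [-0.027, 1.0, 0.0, -0.001]
force: [-2.4, 4.9, 5.3]
grip_width: 0.0247
grip_force: 59.3
```

Run:
```python
from h import *
st();c=meas3(-4,8)
g=cv2.cvtColor(c['img'],cv2.COLOR_BGR2GRAY).astype(int)
for u in (265,270,280,290,300,340,360,380,395,407,410): 
    v=w2pix(c,[[0,0,0]]);r=pix2w(c,[[u,178]],.023)[0];vl=w2pix(c,[[np.polyval(LINE,r[1]),r[1],.023]])[0,1]
    k=int(vl);print(u,'line v',round(vl,2),k-4,g[k-4:k+7,u])
```

```text
t 12.25 p [0.6119 0.2567 0.0163] yaw(y) deg 93.12 tilt [-0.002  0.001] F [-2.37  4.94  5.31] T [ 0.991  0.689 -0.043] w 0.0247 gf 59.2765474319458
rule deg -2.967 n 108 119 gap at .15,0,-.2 [-1.29 -1.2  -1.07]
near deg -2.907 n 118 148 gap at .15,0,-.2 [0.63 0.88 1.21]
265 line v 179.74 175 [154 158 158 157 132  79  79  83  94  98  95]
270 line v 179.52 175 [155 159 154 152 121  76  97  97 100  95  97]
280 line v 179.07 175 [161 158 157 132  90  97  98 101  99  99  99]
290 line v 178.62 174 [160 155 156 160 134  63  82  92 102 103 100]
300 line v 178.17 174 [164 164 165 140 102 107 109 109 106 109 107]
340 line v 176.39 172 [170 167 168 159 127 104 109 111 116 121 122]
360 line v 175.5 171 [156 159 158 157 134  92 106 108 107 108 110]
380 line v 174.62 170 [158 162 161 159 130  69  94  94 100 100 100]
395 line v 173.96 169 [239 240 241 241 222 154 153 155 153 155 154]
407 line v 173.43 169 [241 240 242 231 176 136 157 153 154 153 156]
410 line v 173.3 169 [242 242 242 231 185 152 157 158 156 158 156]
```

Request:
{"op": "jog_arm", "data": {"increments": [{"tx": -0.025,"ty": 0,"tz": 0,"roll": 0,"fingers": 0},{"tx": 0,"ty": 0,"tz": 0,"roll": 0,"fingers": 0},{"tx": 0,"ty": 0,"tz": 0,"roll": 0,"fingers": 0}]}}

```text
t: 12.6
tool_pos: [0.6124, 0.2567, 0.0163]
tool_rot: [-0.027, 1.0, 0.0, -0.001]
force: [-3.9, 4.5, 4.8]
grip_width: 0.0248
grip_force: 59.3
```

Run:
```python
from h import *
st();c=meas3(-4,8)
```

```text
t 12.6 p [0.6124 0.2567 0.0163] yaw(y) deg 93.12 tilt [-0.002  0.001] F [-3.93  4.47  4.77] T [0.963 0.832 0.008] w 0.0248 gf 59.29672658443451
rule deg -2.938 n 123 136 gap at .15,0,-.2 [-1.09 -0.92 -0.69]
near deg -2.879 n 111 146 gap at .15,0,-.2 [-0.1   0.23  0.67]
```

Request:
{"op": "jog_arm", "data": {"increments": [{"tx": 0.02,"ty": 0,"tz": 0,"roll": 0,"fingers": 0},{"tx": 0,"ty": 0,"tz": 0,"roll": 0,"fingers": 0.35},{"tx": 0,"ty": 0,"tz": 0,"roll": 0,"fingers": 0.4},{"tx": 0,"ty": 0,"tz": 0,"roll": 0,"fingers": 0.5},{"tx": 0,"ty": 0,"tz": 0,"roll": 0,"fingers": 0.55}]}}

```text
t: 13.15
tool_pos: [0.6134, 0.2545, 0.0163]
tool_rot: [-0.026, 1.0, -0.0, -0.0]
force: [0.4, -0.3, -0.2]
grip_width: 0.047
grip_force: 0.0
```

Run:
```python
from h import *
st();c=meas3(-4,8)
```

```text
t 13.15 p [0.6134 0.2545 0.0163] yaw(y) deg 93.01 tilt [-0.    -0.001] F [ 0.42 -0.33 -0.18] T [ 0.021  0.01  -0.003] w 0.047 gf 0.0
rule deg -2.986 n 126 134 gap at .15,0,-.2 [-1.02 -0.97 -0.91]
near deg -2.864 n 117 147 gap at .15,0,-.2 [-0.06  0.31  0.79]
```

Request:
{"op": "jog_arm", "data": {"increments": [{"tx": 0,"ty": 0,"tz": -0.3,"roll": 0,"fingers": 0.55},{"tx": 0,"ty": 0,"tz": -0.6,"roll": 0,"fingers": 0.55},{"tx": 0,"ty": 0,"tz": -0.9,"roll": 0,"fingers": 0.55},{"tx": 0,"ty": 0,"tz": -0.9,"roll": 0,"fingers": 0.55},{"tx": 0,"ty": 0,"tz": -0.9,"roll": 0,"fingers": 0.55},{"tx": 0.3,"ty": -0.9,"tz": -0.9,"roll": 0,"fingers": 0.55},{"tx": 0.3,"ty": -0.9,"tz": 0,"roll": 0,"fingers": 0.55},{"tx": 0,"ty": -0.9,"tz": 0,"roll": 0,"fingers": 0.55},{"tx": 0,"ty": -0.9,"tz": 0,"roll": 0,"fingers": 0.55},{"tx": 0,"ty": -0.9,"tz": 0,"roll": 0,"fingers": 0.55},{"tx": 0,"ty": -0.9,"tz": 0,"roll": 0,"fingers": 0.55},{"tx": 0,"ty": -0.9,"tz": 0,"roll": 0,"fingers": 0.55}]}}

```text
t: 14.4
tool_pos: [0.6056, 0.0646, 0.1525]
tool_rot: [-0.027, 1.0, 0.0, 0.0]
force: [-0.2, -0.4, 0.2]
grip_width: 0.0471
grip_force: 0.0
```

Request:
{"op": "jog_arm", "data": {"increments": [{"tx": 0,"ty": -0.9,"tz": 0,"roll": 0,"fingers": 0.55},{"tx": 0,"ty": -0.9,"tz": 0,"roll": 0,"fingers": 0.55},{"tx": 0,"ty": -0.9,"tz": 0,"roll": 0,"fingers": 0.55},{"tx": 0,"ty": -0.9,"tz": 0,"roll": 0,"fingers": 0.55},{"tx": 0,"ty": -0.9,"tz": 0,"roll": 0,"fingers": 0.55},{"tx": 0,"ty": -0.9,"tz": 0,"roll": 0,"fingers": 0.55},{"tx": 0,"ty": -0.9,"tz": 0,"roll": 0,"fingers": 0.55},{"tx": 0,"ty": -0.9,"tz": 0,"roll": 0,"fingers": 0.55},{"tx": 0,"ty": -0.9,"tz": 0,"roll": 0,"fingers": 0.55},{"tx": 0,"ty": 0,"tz": 0,"roll": 0,"fingers": 0.55}]}}

```text
t: 15.4
tool_pos: [0.6177, -0.1827, 0.1524]
tool_rot: [-0.024, 1.0, -0.002, 0.0]
force: [-0.1, -0.6, 0.6]
grip_width: 0.047
grip_force: 0.0
```

Run:
```python
from h import *
c0=np.load('top0.npy',allow_pickle=True).item();s0=np.load('scene0.npy',allow_pickle=True).item()
# weight: contour of brassy pixels in the first pictures
for n,c,x0,x1,y0,y1 in(('top',c0,462,500,190,222),('scene',s0,175,210,235,270)):
    h=cv2.cvtColor(c['img'],cv2.COLOR_BGR2HSV)[y0:y1,x0:x1];m=((h[...,0]>12)&(h[...,0]<30)&(h[...,2]>110)&(h[...,1]>60))
    ys,xs=np.nonzero(m);print(n,'brass',xs.mean()+x0,ys.mean()+y0,xs.min()+x0,xs.max()+x0,ys.min()+y0,ys.max()+y0)
W=pix2w(c0,[[483.6,203.1]],.058)[0];print(W)
for n,c in(('top',c0),('scene',s0)):
    P=[[W[0],W[1],z] for z in(0,.03,.058)];print(n,w2pix(c,P).round(1).tolist())
go([W[0],W[1],.15])
c=meas3(-4,8)
cv2.imwrite('pics/p5.png',np.hstack([cv2.resize(c['img'][110:300,190:440],(500,380),interpolation=2),cv2.resize(c['img'][150:280,430:530],(292,380),interpolation=2)]))
```

```text
top brass 477.02564102564105 204.42735042735043 466 488 195 214
scene brass 191.96994535519127 251.47814207650273 183 202 239 263
[ 0.58684081 -0.37405324  0.058     ]
top [[475.1, 205.9], [479.4, 204.5], [483.6, 203.1]]
scene [[191.4, 256.7], [189.5, 249.4], [187.6, 242.3]]
t 15.4 p [ 0.6177 -0.1827  0.1524] yaw(y) deg 92.7 tilt [ 0.    -0.003] F [-0.1  -0.64  0.62] T [-0.028 -0.001 -0.001] w 0.047 gf 0.0
units [ 1.33 -6.32  0.1 ]
rule deg -3.008 n 125 129 gap at .15,0,-.2 [-0.7  -0.71 -0.73]
near deg -2.992 n 107 119 gap at .15,0,-.2 [0.31 0.33 0.37]
```

View pics/p5.png

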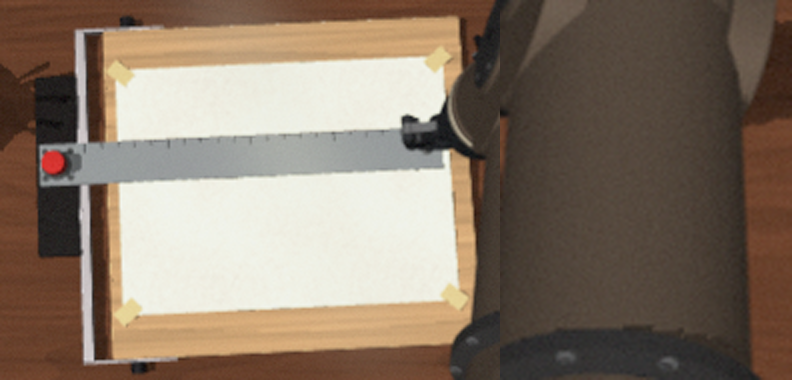

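The clean view shows the head flush on the guide at (78,160) and the ruling edge along the line. The fit is parallel within 0.01° and about 0.4 mm from the line centre. Now the weight.

Request:
{"op": "jog_arm", "data": {"increments": [{"tx": 0.22,"ty": -0.9,"tz": 0,"roll": 0,"fingers": 0.55},{"tx": 0.22,"ty": -0.9,"tz": 0,"roll": 0,"fingers": 0.55},{"tx": 0.22,"ty": -0.9,"tz": 0,"roll": 0,"fingers": 0.55},{"tx": 0.22,"ty": -0.9,"tz": 0,"roll": 0,"fingers": 0.55},{"tx": 0.22,"ty": -0.9,"tz": 0,"roll": 0,"fingers": 0.55},{"tx": 0.22,"ty": -0.9,"tz": 0,"roll": 0,"fingers": 0.55},{"tx": 0,"ty": -0.85,"tz": 0,"roll": 0,"fingers": 0.55},{"tx": 0,"ty": 0,"tz": 0.5,"roll": 0,"fingers": 0.55},{"tx": 0,"ty": 0,"tz": 0.8,"roll": 0,"fingers": 0.55},{"tx": 0,"ty": 0,"tz": 0.8,"roll": 0,"fingers": 0.55},{"tx": 0,"ty": 0,"tz": 0.8,"roll": 0,"fingers": 0.55},{"tx": 0,"ty": 0,"tz": 0,"roll": 0,"fingers": 0.55}]}}

```text
t: 16.65
tool_pos: [0.5873, -0.3628, 0.0611]
tool_rot: [-0.028, 1.0, 0.002, -0.003]
force: [-0.1, 1.0, 0.5]
grip_width: 0.0472
grip_force: 0.0
```

Run:
```python
from h import *
go([.587,-.372,.017])
```

```text
t 16.65 p [ 0.5873 -0.3628  0.0611] yaw(y) deg 93.16 tilt [-0.005  0.004] F [-0.05  1.01  0.51] T [0.025 0.011 0.008] w 0.0472 gf 0.0
units [ 0.02 -0.31  1.47]
```

Request:
{"op": "jog_arm", "data": {"increments": [{"tx": 0.02,"ty": -0.31,"tz": 0,"roll": 0,"fingers": 0.55},{"tx": 0,"ty": 0,"tz": 0.4,"roll": 0,"fingers": 0.55},{"tx": 0,"ty": 0,"tz": 0.4,"roll": 0,"fingers": 0.55},{"tx": 0,"ty": 0,"tz": 0.3,"roll": 0,"fingers": 0.55},{"tx": 0,"ty": 0,"tz": 0.2,"roll": 0,"fingers": 0.55},{"tx": 0,"ty": 0,"tz": 0.15,"roll": 0,"fingers": 0.55},{"tx": 0,"ty": 0,"tz": 0,"roll": 0,"fingers": 0.55}]}}

```text
t: 17.35
tool_pos: [0.5884, -0.3752, 0.0203]
tool_rot: [-0.027, 1.0, 0.0, -0.0]
force: [0.1, 0.1, -0.0]
grip_width: 0.0465
grip_force: 0.0
```

Run:
```python
from h import *
go([.587,-.372,.017])
```

```text
t 17.35 p [ 0.5884 -0.3752  0.0203] yaw(y) deg 93.06 tilt [-0.001  0.001] F [ 0.09  0.06 -0.02] T [-0.051  0.06  -0.019] w 0.0465 gf 0.0
units [0.04 0.11 0.11]
```

Request:
{"op": "jog_arm", "data": {"increments": [{"tx": 0.04,"ty": 0.06,"tz": 0.06,"roll": 0,"fingers": 0.5},{"tx": 0,"ty": 0,"tz": 0,"roll": 0,"fingers": 0.4},{"tx": 0,"ty": 0,"tz": 0,"roll": 0,"fingers": 0.35},{"tx": 0,"ty": 0,"tz": 0,"roll": 0,"fingers": 0},{"tx": 0,"ty": 0,"tz": 0,"roll": 0,"fingers": 0},{"tx": 0,"ty": 0,"tz": 0,"roll": 0,"fingers": 0},{"tx": 0,"ty": 0,"tz": 0,"roll": 0,"fingers": 0}]}}

```text
t: 18.05
tool_pos: [0.5879, -0.3734, 0.0199]
tool_rot: [-0.027, 1.0, 0.0, 0.0]
force: [-0.8, 2.3, 6.0]
grip_width: 0.0216
grip_force: 58.8
```

Run:
```python
from h import *
st()
```

```text
t 18.05 p [ 0.5879 -0.3734  0.0199] yaw(y) deg 93.07 tilt [0.001 0.   ] F [-0.82  2.25  5.96] T [ 0.559  0.201 -0.063] w 0.0216 gf 58.79743189900182
```

Request:
{"op": "jog_arm", "data": {"increments": [{"tx": 0,"ty": 0,"tz": -0.1,"roll": 0,"fingers": 0},{"tx": 0,"ty": 0,"tz": -0.3,"roll": 0,"fingers": 0},{"tx": 0,"ty": 0,"tz": -0.6,"roll": 0,"fingers": 0},{"tx": 0,"ty": 0,"tz": -0.8,"roll": 0,"fingers": 0},{"tx": 0,"ty": 0,"tz": -0.8,"roll": 0,"fingers": 0},{"tx": 0,"ty": 0,"tz": -0.4,"roll": 0,"fingers": 0},{"tx": 0,"ty": 0,"tz": 0,"roll": 0,"fingers": 0}]}}

```text
t: 18.75
tool_pos: [0.5884, -0.3746, 0.1113]
tool_rot: [-0.027, 1.0, -0.001, 0.001]
force: [0.2, 0.5, -3.8]
grip_width: 0.0218
grip_force: 59.0
```

Run:
```python
from h import *
go([.626,.012,.11])
```

```text
t 18.75 p [ 0.5884 -0.3746  0.1113] yaw(y) deg 93.04 tilt [ 0.003 -0.002] F [ 0.16  0.51 -3.75] T [-0.034 -0.023 -0.031] w 0.0218 gf 59.007744907576125
units [-1.93 12.8   0.03]
```

Weight lifted (−4 N, about 0.4 kg). I'll carry it over the middle of the blade.

Request:
{"op": "jog_arm", "data": {"increments": [{"tx": -0.1,"ty": 0.5,"tz": 0,"roll": 0,"fingers": 0},{"tx": -0.15,"ty": 0.8,"tz": 0,"roll": 0,"fingers": 0},{"tx": -0.15,"ty": 0.8,"tz": 0,"roll": 0,"fingers": 0},{"tx": -0.15,"ty": 0.8,"tz": 0,"roll": 0,"fingers": 0},{"tx": -0.15,"ty": 0.8,"tz": 0,"roll": 0,"fingers": 0},{"tx": -0.15,"ty": 0.8,"tz": 0,"roll": 0,"fingers": 0},{"tx": -0.15,"ty": 0.8,"tz": 0,"roll": 0,"fingers": 0},{"tx": -0.15,"ty": 0.8,"tz": 0,"roll": 0,"fingers": 0},{"tx": -0.15,"ty": 0.8,"tz": 0,"roll": 0,"fingers": 0},{"tx": -0.15,"ty": 0.8,"tz": 0,"roll": 0,"fingers": 0},{"tx": -0.15,"ty": 0.8,"tz": 0,"roll": 0,"fingers": 0},{"tx": -0.15,"ty": 0.8,"tz": 0,"roll": 0,"fingers": 0}]}}

```text
t: 19.95
tool_pos: [0.6238, -0.0899, 0.1076]
tool_rot: [-0.027, 1.0, 0.0, -0.001]
force: [-0.1, -0.5, -4.2]
grip_width: 0.0215
grip_force: 59.1
```

Request:
{"op": "jog_arm", "data": {"increments": [{"tx": -0.1,"ty": 0.8,"tz": 0,"roll": 0,"fingers": 0},{"tx": -0.1,"ty": 0.8,"tz": 0,"roll": 0,"fingers": 0},{"tx": 0,"ty": 0.8,"tz": 0,"roll": 0,"fingers": 0},{"tx": 0,"ty": 0.8,"tz": 0,"roll": 0,"fingers": 0},{"tx": 0,"ty": 0.3,"tz": 0,"roll": 0,"fingers": 0},{"tx": 0,"ty": 0,"tz": 0,"roll": 0,"fingers": 0}]}}

```text
t: 20.55
tool_pos: [0.6244, 0.0153, 0.1082]
tool_rot: [-0.028, 1.0, 0.0, -0.001]
force: [0.4, 0.2, -4.0]
grip_width: 0.0216
grip_force: 59.1
```

Run:
```python
from h import *
go([.626,.012,.049])
```

```text
t 20.55 p [0.6244 0.0153 0.1082] yaw(y) deg 93.25 tilt [-0.002  0.001] F [ 0.44  0.16 -4.02] T [ 0.001  0.013 -0.023] w 0.0216 gf 59.14365268108668
units [-0.05 -0.11  1.97]
```

Lower to just above the blade, then gently touch down.

Request:
{"op": "jog_arm", "data": {"increments": [{"tx": -0.05,"ty": -0.1,"tz": 0.3,"roll": 0,"fingers": 0},{"tx": 0,"ty": 0,"tz": 0.5,"roll": 0,"fingers": 0},{"tx": 0,"ty": 0,"tz": 0.5,"roll": 0,"fingers": 0},{"tx": 0,"ty": 0,"tz": 0.4,"roll": 0,"fingers": 0},{"tx": 0,"ty": 0,"tz": 0.2,"roll": 0,"fingers": 0},{"tx": 0,"ty": 0,"tz": 0,"roll": 0,"fingers": 0},{"tx": 0,"ty": 0,"tz": 0,"roll": 0,"fingers": 0}]}}

```text
t: 21.25
tool_pos: [0.6274, 0.0098, 0.0525]
tool_rot: [-0.027, 1.0, -0.0, 0.0]
force: [-0.0, -0.4, -3.5]
grip_width: 0.0215
grip_force: 59.1
```

Request:
{"op": "jog_arm", "data": {"increments": [{"tx": 0,"ty": 0,"tz": 0.02,"roll": 0,"fingers": 0},{"tx": 0,"ty": 0,"tz": 0.02,"roll": 0,"fingers": 0},{"tx": 0,"ty": 0,"tz": 0,"roll": 0,"fingers": 0}]}}

```text
t: 21.55
tool_pos: [0.6273, 0.01, 0.0515]
tool_rot: [-0.027, 1.0, 0.0, 0.0]
force: [-0.3, 0.1, -3.7]
grip_width: 0.0214
grip_force: 59.1
```

Request:
{"op": "jog_arm", "data": {"increments": [{"tx": 0.04,"ty": 0,"tz": 0.03,"roll": 0,"fingers": 0},{"tx": 0,"ty": 0,"tz": 0.03,"roll": 0,"fingers": 0},{"tx": 0,"ty": 0,"tz": 0.03,"roll": 0,"fingers": 0},{"tx": 0,"ty": 0,"tz": 0.02,"roll": 0,"fingers": 0},{"tx": 0,"ty": 0,"tz": 0,"roll": 0,"fingers": 0}]}}

```text
t: 22.05
tool_pos: [0.6258, 0.0098, 0.0476]
tool_rot: [-0.027, 1.0, -0.0, -0.0]
force: [0.4, -0.7, -4.7]
grip_width: 0.0216
grip_force: 59.1
```

Run:
```python
from h import *
st()
c=env.read_camera('scene');t=env.read_camera('top')
P=[.6259,.012]
print('scene expected weight base/top',w2pix(c,[[*P,.026],[*P,.084]]))
cv2.imwrite('pics/p6.png',np.hstack([cv2.resize(c['img'][160:260,270:370],(500,500),interpolation=2),cv2.resize(t['img'][150:210,280:320],(290,435),interpolation=2)[:435] if 0 else cv2.copyMakeBorder(cv2.resize(t['img'][150:210,280:320],(290,435),interpolation=2),0,65,0,0,0)]))
```

```text
t 22.05 p [0.6258 0.0098 0.0476] yaw(y) deg 93.06 tilt [-0. -0.] F [ 0.41 -0.71 -4.71] T [-0.009  0.035 -0.003] w 0.0216 gf 59.141384339891374
scene expected weight base/top [[326.87784135 225.88917258]
 [327.29671291 211.1865562 ]]
```

View pics/p6.png

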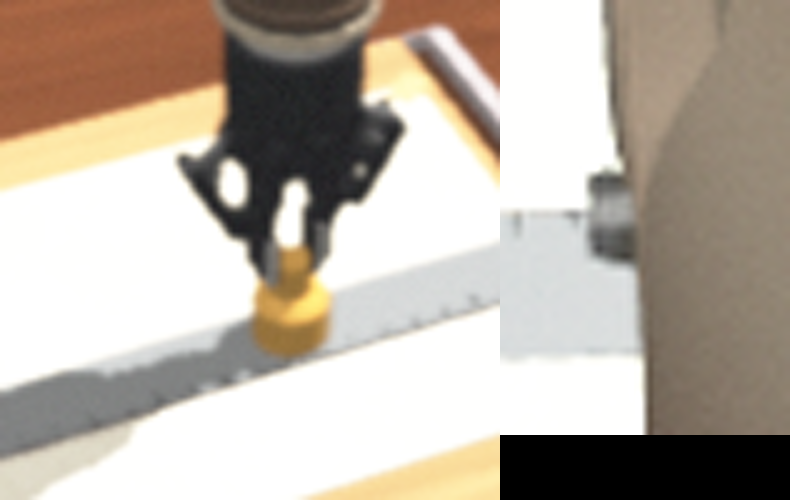

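The weight, seen at (290,320) in the crop, is centred over the blade just above it. Touching down.

Request:
{"op": "jog_arm", "data": {"increments": [{"tx": 0,"ty": 0,"tz": 0.02,"roll": 0,"fingers": 0},{"tx": 0,"ty": 0,"tz": 0.02,"roll": 0,"fingers": 0},{"tx": 0,"ty": 0,"tz": 0,"roll": 0,"fingers": 0}]}}

```text
t: 22.45
tool_pos: [0.6258, 0.0099, 0.0465]
tool_rot: [-0.027, 1.0, 0.0, -0.0]
force: [0.2, 0.9, -4.2]
grip_width: 0.0216
grip_force: 59.1
```

Request:
{"op": "jog_arm", "data": {"increments": [{"tx": 0,"ty": 0,"tz": 0.015,"roll": 0,"fingers": 0},{"tx": 0,"ty": 0,"tz": 0,"roll": 0,"fingers": 0}]}}

```text
t: 22.65
tool_pos: [0.6259, 0.0098, 0.0461]
tool_rot: [-0.027, 1.0, 0.0, -0.0]
force: [0.8, 0.2, -4.3]
grip_width: 0.0214
grip_force: 59.1
```

Request:
{"op": "jog_arm", "data": {"increments": [{"tx": 0,"ty": 0,"tz": 0.015,"roll": 0,"fingers": 0},{"tx": 0,"ty": 0,"tz": 0,"roll": 0,"fingers": 0}]}}

```text
t: 22.85
tool_pos: [0.6261, 0.0099, 0.046]
tool_rot: [-0.027, 1.0, 0.0, 0.0]
force: [0.1, 0.6, -2.2]
grip_width: 0.0215
grip_force: 59.4
```

Request:
{"op": "jog_arm", "data": {"increments": [{"tx": 0,"ty": 0,"tz": 0.015,"roll": 0,"fingers": 0},{"tx": 0,"ty": 0,"tz": 0,"roll": 0,"fingers": 0}]}}

```text
t: 23.05
tool_pos: [0.6263, 0.01, 0.0458]
tool_rot: [-0.027, 1.0, 0.0, 0.0]
force: [-1.9, 1.3, 3.2]
grip_width: 0.0212
grip_force: 60.0
```

Request:
{"op": "jog_arm", "data": {"increments": [{"tx": 0,"ty": 0,"tz": 0,"roll": 0,"fingers": 0.28},{"tx": 0,"ty": 0,"tz": 0,"roll": 0,"fingers": 0.32},{"tx": 0,"ty": 0,"tz": 0,"roll": 0,"fingers": 0.4},{"tx": 0,"ty": 0,"tz": 0,"roll": 0,"fingers": 0.5},{"tx": 0,"ty": 0,"tz": -0.1,"roll": 0,"fingers": 0.55},{"tx": 0,"ty": 0,"tz": -0.3,"roll": 0,"fingers": 0.55},{"tx": 0,"ty": 0,"tz": -0.6,"roll": 0,"fingers": 0.55},{"tx": 0,"ty": 0,"tz": -0.9,"roll": 0,"fingers": 0.55},{"tx": 0,"ty": 0,"tz": -0.9,"roll": 0,"fingers": 0.55},{"tx": 0,"ty": 0,"tz": -0.9,"roll": 0,"fingers": 0.55}]}}

```text
t: 24.05
tool_pos: [0.6259, 0.0097, 0.1582]
tool_rot: [-0.027, 1.0, 0.0, 0.0]
force: [0.2, -0.0, -0.4]
grip_width: 0.0473
grip_force: 0.0
```

Request:
{"op": "jog_arm", "data": {"increments": [{"tx": 0.8,"ty": -0.9,"tz": 0,"roll": 0,"fingers": 0.55},{"tx": 0.8,"ty": -0.9,"tz": 0,"roll": 0,"fingers": 0.55},{"tx": 0.8,"ty": -0.9,"tz": 0,"roll": 0,"fingers": 0.55},{"tx": 0.8,"ty": -0.9,"tz": 0,"roll": 0,"fingers": 0.55},{"tx": 0.8,"ty": -0.9,"tz": 0,"roll": 0,"fingers": 0.55},{"tx": 0.8,"ty": -0.9,"tz": 0,"roll": 0,"fingers": 0.55},{"tx": 0,"ty": -0.9,"tz": 0,"roll": 0,"fingers": 0.55},{"tx": 0,"ty": -0.9,"tz": 0,"roll": 0,"fingers": 0.55},{"tx": 0,"ty": 0,"tz": 0,"roll": 0,"fingers": 0.55}]}}

```text
t: 24.95
tool_pos: [0.4932, -0.2181, 0.1573]
tool_rot: [-0.024, 1.0, -0.001, 0.001]
force: [-0.5, -0.5, -0.2]
grip_width: 0.0469
grip_force: 0.0
```

Run:
```python
from h import *
st();c=meas3(-4,8);s=env.read_camera('scene')
cv2.imwrite('pics/p7.png',np.vstack([np.hstack([cv2.resize(c['img'][110:300,190:440],(500,300),interpolation=2),cv2.resize(c['img'][150:210,290:350],(300,300),interpolation=2)]),cv2.resize(s['img'][160:260,220:420],(800,300),interpolation=2)]))
```

```text
t 24.95 p [ 0.4932 -0.2181  0.1573] yaw(y) deg 92.74 tilt [ 0.001 -0.002] F [-0.5  -0.48 -0.19] T [-0.029 -0.014  0.018] w 0.0469 gf 0.0
rule deg -3.006 n 130 145 gap at .15,0,-.2 [-0.69 -0.7  -0.71]
near deg -2.997 n 105 127 gap at .15,0,-.2 [0.29 0.31 0.33]
```

View pics/p7.png

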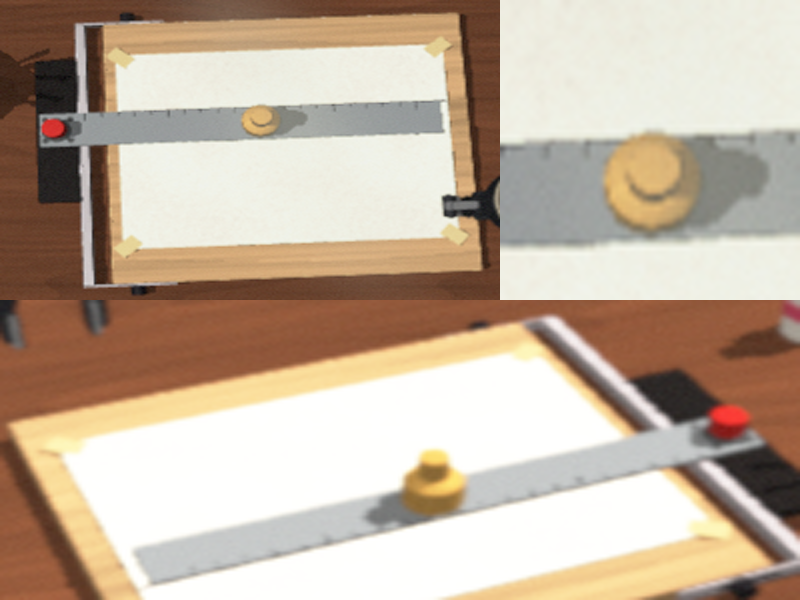

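The weight stands upright mid-blade at (260,120), the head is flush on the guide, and the blade is parallel on the line. Handing in.

```bash
python3 -c "
from workcell import env
print(env.hand_in())"
```

```text
the job is handed in; nothing more can be done
None
```

The job is handed in: the T-square's head is square against the guide, its ruling edge is on the line to about 0.5 mm by the camera fit, and the brass weight stands upright at mid-blade (about 25 s used).

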